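Unpack the reference block and set it in the bench tester

TASK

Press the release button on the front of the instrument case so that its sprung lid pops up, hold the swinging lid with the fingers until it is still and let go so that it stands open by itself without swinging. Then lift the metal reference block out of its pocket by its ends, stand it on the bare table and let go of it to change your grip, and set it upright and flat in the tester's cradle, between the two round heads. Leave the lid open and still, and do not disturb the other things on the table.

Things in the scene. Friction and masses are not known exactly. Their poses are not given: they have to be found in the camera images.
- case: Grey instrument case fixed to the table, 130 (x) x 180 (y) x 62 mm high, 71 mm with the lid shut. Origin: centre of its underside; z up; -x is its front. The lid is hinged on the +x side. At the front a latch housing juts out to x = -130 mm, 48 mm wide, 44 mm high; the hook over the lid stands at x = -82 to -61, up to z = 77 mm. The case may stand left or right, the tester on the other side.
- pocket (a point): Middle of the pocket's floor in the case's dark insert, 8 mm above the table; axes as the case. The slot is 35 mm wide (x) and 63 mm long (y), with walls 50 mm high (as high as the block) along its long sides. At both ends it opens into finger wells, equally deep, 50 mm wide (x = -25 to +25) and reaching from y = 31 to 68 mm either way. The case rim is 4 mm higher than the insert.
- release (a joint): Push button, travel in m: 0 is up, 0.006 fully down; it springs back. Fully down takes about 5 N; the latch lets go at about 4 mm.
- release_top (a point): Centre of the top of the round grey release button (28 mm diameter), on the latch housing at case x = -107, y = 0, z = 62 mm. It is pressed straight down.
- lid (a joint): Lid angle in rad: 0 shut, 1.57 upright, stop at 1.95. Unlatched, a spring throws it up; it swings to and fro about 1.5 rad, some 0.75 swings a second, for several seconds unless steadied, and then stands by itself at about 1.5. Holding it 0.25 rad away from there takes about 0.3 N near the free edge.
- lid_edge (a point): Middle of the lid's free edge, halfway through its thickness. The lid is a grey plate 130 (hinge to free edge) x 180 x 8 mm.
- lid_hinge (a point): Middle of the lid's hinge axis, at case x = +65, y = 0, z = 62.5 mm, along the case's y. At lid angle a the free edge of the inner face (the one towards the front) lies at case x = 65 - 130 cos a, z = 62.5 + 130 sin a mm; the outer face is 8 mm behind it.
- block: Plain aluminium reference block, 32 (x) x 60 (y) x 50 mm high (z), 0.2 to 0.36 kg. Origin: centre of its underside; z up. It starts in the case's pocket, long axis along the case's y, its top level with the insert, so that there it can be taken only by its two ends (60 mm apart).
- cradle (a point): Middle of the cradle floor of the tester, 24 mm above the table, where the centre of the block's underside belongs (the block's y along the cradle's y, either way round); z up. The heads' faces stand at y = -34 and +34 mm, so the block must be held by its 32 mm sides there. Lips 5 mm high stand along x = -19 and +19 mm, 4 mm thick, outwards.
- tester: Grey bench tester fixed to the table. Origin: on the table under the cradle's middle; axes as the cradle. Base plate 14 mm high, x = -50 to 150, y = -88 to 88 mm. Two round steel heads, 50 mm diameter, lie along y at z = 51 mm (tops at 76 mm) from y = 34 to 78 mm either side, with plugs to 94 mm. A console 62 mm high stands at x = 85 to 148 mm.
- cube_a: Bystander, loose: grey concrete test cube, 100 mm, at the back centre. Origin: centre of its underside; z up.
- cube_b: Bystander, loose: grey concrete test cube, 100 mm, on the left flank (+y). Origin: centre of its underside; z up.
- cube_c: Bystander, loose: grey concrete test cube, 100 mm, on the right flank (-y). Origin: centre of its underside; z up.
- mortar: Bystander, loose: small grey mortar cube, 50 mm, in the middle. Origin: centre of its underside; z up.
- pen: Bystander, loose: marker pen lying on the table, 18 x 18 mm across, from x = -43 to +73 mm along its own x axis. Origin: under its axis, 43 mm from its tail; z up.
- jar: Bystander, loose: glass jar with white cap, 64 mm diameter, 85 mm high, at the back. Origin: centre of its underside; z up.
- tape: Bystander, loose: black tape measure, 65 x 32 x 62 mm (x, y, z), at the back. Origin: centre of its underside; z up.

How it is judged:
By the outcome, as a careful person would: the job done as asked, in the order asked, and still so for the second after the job is handed in, with the robot touching nothing.
It also fails if it takes over 69 s, if anything falls off the work surface, if the arm or the gripper's body presses on something with over 40 N, if the wrist force passes 120 N, or if a joint passes its speed limit or range.

ROBOT

A 6-joint arm with a two-finger parallel gripper is mounted at the origin on the work surface. World frame = base frame: x ahead of the robot, y to its left, z up, the work surface at z = 0. Lengths are in m, angles in rad, forces in N, time in s.
With the tool pointing down it reaches from about 0.25 to 0.775 m from the base axis. Payload 4 kg.
Tool frame: the origin (TCP) lies at the centre of the arm's flange, where the gripper is bolted on; the fingertips stand 199 mm ahead of it and the grasp point (between the pads) lies 180 mm ahead of it (robot.tcp_to_tips is the z of the fingertips in the tool frame, in m); z points along the fingers, y is the line along which they close (so a half turn about z gives the same grasp; the last joint's range is limited). The gripper opens to 94 mm and grips with 3 to 60 N. Pads are 16 mm wide; open, the fingers measure 119 mm over their backs; the gripper's body (75 mm by 177 mm) begins 78 mm behind the grasp point.
Start: joints at [-1.218, 0.087, 1.371, -0, 1.684, -0.103], TCP at [0.242, -0.494, 0.405] pointing down, gripper open.
Joint ranges: [-3.1, 3.1], [-0.76, 2.03], [0.27, 2.55], [-1.08, 4.22], [0.17, 2.65], [-2.57, 2.57]. Speed limits (rad/s): [2.79, 2.79, 3.14, 3.14, 3.14, 3.14].

INTERFACE

Orientations are given as [roll, pitch, yaw] about the fixed x, y, z axes, in that order (R = Rz(yaw) Ry(pitch) Rx(roll)).
In Python, from bench import robot gives the robot as it stands.
- The arm moves only by the tool play_rows, never from a script. Its arguments are lists of equal length, an entry for each row: "translation": the shift along the tool's x, y, z scaled (see below), a list of three; "twist": the turn, a rotation vector about the tool's x, y, z scaled (see below), a list of three; "gripper": the opening, from -1 (shut) to 1 (fully open). A call has 1 to 8 rows; each row shifts and turns the commanded pose from where the row before left it, along the tool's axes as they then stand; what a row does not reach is not made up. The controller multiplies each number of a shift by 0.04 m and each number of a turn by 0.1 rad. A row lasts 1/10 s, in which the tool goes at most 50 mm and 8.59 degrees, less where a joint would pass 70% of its speed; a pose out of reach is approached as far as the arm can. A call with a number of a shift or a turn outside -1 to 1 is refused whole. A call with a gripper value outside its range is refused whole. The fingers move at their own pace and stop on an object; the grip force is fixed at half the most. Time passes only in rows, so rows that do not move let the fingers close. It gives the time, the measured TCP pose, the force, the opening and the grip force at its end, in the units of the state.
- robot.get_obs(): the state, without advancing time (a new reading comes with each control period).
- robot.snapshot(name): name is "scene" or "top"; returns the picture (384x512x3 uint8, red, green, blue); there is no depth.
- robot.camera_model(name): a dict with "camera_matrix" (3x3 intrinsics, pixels), "rvec" (rotation vector, rad) and "tvec" (3), from world to camera coordinates, as OpenCV has them. Camera axes: x right, y down, z forward; pixel columns grow to the right and rows downward; lengths in m; the calibration is good to about 2 mm. A picture is of the moment at which its call begins. camera_model takes no time and is no camera call.
- robot.close_job(): hands the job in; it is judged then, once.
Trained networks look in the newest picture that a camera, given by its name, has taken for a name from the list of things; names that differ only in an ending like _2 or _b are one class to them, and where a whole thing is asked for, a point or a joint stands for the part that bears it (a point fixed in the world has none). Each returns a list of dicts, best first, with "score" (0 to 1); they miss things now and then, are a little off and sometimes report something else, mostly with a low value. They report only what shows in the picture. A call takes as long as a camera call.
- robot.recognise(name, camera): "centre" ([x, y, z] in m, in world coordinates, good to about 4 mm: the middle of the surface that is visible of it).
- robot.spot_point(name, camera): "centre" ([x, y, z] in m, in world coordinates, good to about 4 mm: a listed point, or the origin of a listed thing).
The state is a dict: "time": time; "joint_positions": joint angles; "qvel": joint speeds; "joint_torque": joint torques, N m; "tool_pos": TCP position; "ee_rot": TCP orientation; "wrist_force": force on the tool from outside, world axes, zero at the start; "wrist_torque": the same for the moment, N m; "width": finger opening in m; "finger_force": force on a finger pad.
Only numpy, scipy, OpenCV 4.12 (cv2) and the standard library are available. Lean on these libraries where they do the work, as an engineer would, in place of code of your own. Each camera call takes 0.05 s, during which the arm holds its last target. There are 200 camera calls.

## Working session

There is one attempt and no reset: what is moved stays moved. The work goes in short steps, Python scripts to look and compute and a tool call to move; the robot and the scene stay as the last step left them, time stands still between calls to the robot, and variables do not carry over. Pictures are saved under pics/ and viewed, at most 10 in all, crops included, and the job is handed in when it is done.

Besides the shell and the picture viewer there is one more tool, called after ">>>" by a JSON object that holds its "op" and its "data". play_rows: Moves the arm, as the interface text tells. Its arguments: {"type":"object","properties":{"translation":{"type":"array","items":{"type":"array","items":{"type":"number","minimum":-1,"maximum":1}}},"twist":{"type":"array","items":{"type":"array","items":{"type":"number","minimum":-1,"maximum":1}}},"gripper":{"type":"array","items":{"type":"number"}}},"required":["translation","twist","gripper"]}

```bash
ls; mkdir -p pics; python3 - <<'E'
from bench import robot
import cv2
o=robot.get_obs(); print(o)
for c in ("top","scene"):
    cv2.imwrite(f"pics/{c}0.png",robot.snapshot(c)[:,:,::-1])
for n in ["case","release_top","lid_edge","lid_hinge","cradle","tester","cube_a","mortar","pen","jar","tape","block"]:
    for r in robot.spot_point(n,"top")[:3]: print(n,[round(float(v),3) for v in r["centre"]],round(r["score"],2))
E
```

```text
pics
{'time': 0.0, 'joint_positions': array([-1.21811409e+00,  8.80128489e-02,  1.37225942e+00, -7.77160250e-06,
        1.68356905e+00, -1.03108615e-01]), 'qvel': array([-0.00049191,  0.00032724,  0.00038333,  0.00031139,  0.00056461,
        0.00086865]), 'joint_torque': array([ 3.71119240e-04, -3.40184212e+01, -3.02423537e+01,  7.16995192e-02,
        3.31083569e-02, -1.71388774e-04]), 'tool_pos': array([ 0.24205221, -0.49376658,  0.40346943]), 'ee_rot': array([-3.13935514e+00, -2.23762890e-04,  4.55789732e-01]), 'wrist_force': array([0.20155836, 0.6096639 , 0.50685879]), 'wrist_torque': array([-0.03519927,  0.02246216, -0.02850438]), 'finger_force': 0.0, 'width': 0.09393802277489062}
case [0.543, -0.226, 0.01] 0.97
case [0.787, 0.126, 0.0] 0.25
release_top [0.445, -0.254, 0.067] 0.52
lid_edge [0.483, -0.24, 0.064] 0.71
lid_hinge [0.605, -0.207, 0.056] 0.83
cradle [0.583, 0.218, 0.027] 0.86
tester [0.585, 0.216, -0.001] 0.59
cube_a [0.615, 0.489, 0.002] 0.89
cube_a [0.753, -0.018, 0.004] 0.88
cube_a [0.512, -0.484, 0.0] 0.83
mortar [0.631, -0.0, -0.005] 0.88
pen [0.506, -0.005, -0.001] 0.61
pen [0.512, -0.487, -0.002] 0.26
jar [0.785, 0.123, 0.001] 0.85
tape [0.792, -0.11, -0.002] 0.53
```

View pics/top0.png

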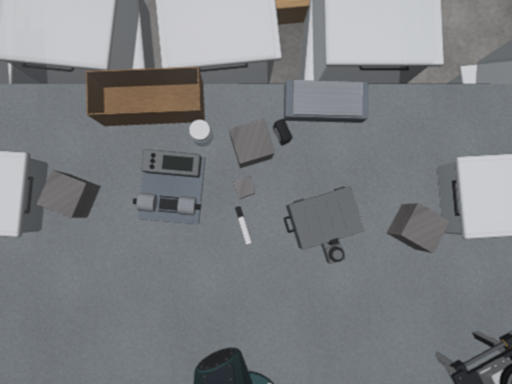

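View pics/scene0.png

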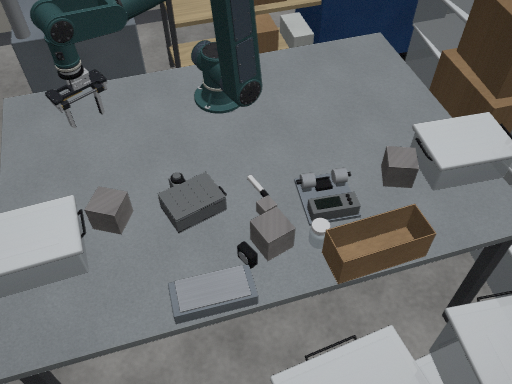

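The top view shows the case at about (325,217) with its button at (336,254), and the tester at (170,190). The pen is at (243,225) and the mortar cube at (245,187). The scene view, taken from the back, agrees. Next I'll refine the case and tester poses by edge fitting.

```bash
cat > h.py <<'E'
import numpy as np, cv2
from scipy.spatial.transform import Rotation as Ro
from scipy.optimize import minimize
from bench import robot
def proj(P,cam):
    m=robot.camera_model(cam)
    return cv2.projectPoints(np.asarray(P,float),np.array(m["rvec"],float),np.array(m["tvec"],float),np.array(m["camera_matrix"],float),None)[0][:,0]
def place(P,p):
    c,s=np.cos(p[2]),np.sin(p[2]); P=np.asarray(P,float)
    return np.c_[p[0]+c*P[:,0]-s*P[:,1],p[1]+s*P[:,0]+c*P[:,1],P[:,2]]
def loop(x0,x1,y0,y1,z):
    return [((x0,y0,z),(x1,y0,z)),((x1,y0,z),(x1,y1,z)),((x1,y1,z),(x0,y1,z)),((x0,y1,z),(x0,y0,z))]
def fit(segs,g,imgs,spread=(.012,.012,.06)):
    """maximise image gradient along projected segments"""
    pts=np.array([np.array(a)+(np.array(b)-np.array(a))*t for a,b in segs for t in np.linspace(.05,.95,40)])/1000
    G={}
    for c,im in imgs.items():
        f=cv2.GaussianBlur(im.astype(np.float32),(0,0),1.0)
        G[c]=sum(np.hypot(cv2.Sobel(f[:,:,k],5,1,0),cv2.Sobel(f[:,:,k],5,0,1)) for k in range(3)); G[c]=np.sqrt(G[c])
    def cost(p):
        s=0
        for c in imgs:
            uv=proj(place(pts,p),c).astype(np.float32)
            s-=cv2.remap(G[c],uv[:,:1],uv[:,1:],cv2.INTER_LINEAR).mean()
        return s
    rng=np.random.default_rng(0); g=np.array(g)
    c=sorted((g+rng.uniform(-1,1,3)*spread for _ in range(600)),key=cost)[:5]
    r=min((minimize(cost,q,method="Nelder-Mead",options=dict(xatol=1e-4,fatol=1e-3,initial_simplex=q+np.array([[0,0,0],[.003,0,0],[0,.003,0],[0,0,.02]]))) for q in c),key=lambda r:r.fun)
    return r.x,r.fun
def draw(im,segs,p,cam,col):
    for a,b in segs:
        uv=proj(place(np.array([a,b])/1000,p),cam)
        cv2.line(im,*[tuple(int(v) for v in np.round(q*4+1.5)) for q in uv],col,1)
def go(pos,yaw,n=None,tilt=0.0,tips=True,step=0.95):
    """rows to bring the tool (its tips if tips) to pos, pointing down with yaw, tilted about tool x"""
    o=robot.get_obs(); R0=Ro.from_euler("xyz",o["ee_rot"]); p0=np.array(o["tool_pos"])
    R1=Ro.from_euler("xyz",[np.pi,0,yaw])*Ro.from_euler("x",tilt)
    p1=np.array(pos,float)-(R1.apply([0,0,.199]) if tips else 0)
    rv=(R0.inv()*R1).as_rotvec(); d=p1-p0
    n=n or int(np.ceil(max(np.abs(rv).max()/(.1*step),np.linalg.norm(d)/(.04*step),1)))
    T=[];Rc=R0
    for i in range(n):
        T.append([round(float(v),2) for v in Rc.inv().apply(d/n)/.04]); Rc=Rc*Ro.from_rotvec(rv/n)
    print("n",n,"T",T,"W",[round(float(v),3) for v in rv/n/.1])
E
cat > segs.py <<'E'
from h import loop
LID=loop(-65,65,-90,90,71)
HOUS=[((-130,-24,44),(-130,24,44))]
BASE=loop(-50,150,-88,88,14)
CONS=loop(85,148,-80,80,62)[:0]
HEAD=[((-25,34,51),(-25,78,51)),((25,34,51),(25,78,51)),((-25,-34,51),(-25,-78,51)),((25,-34,51),(25,-78,51))]
E
python3 - <<'E'
from h import *; from segs import *
im={c:robot.snapshot(c) for c in ("top","scene")}
for nm,s,g in (("case",LID,(.543,-.226,.27)),("tester",BASE,(.584,.217,-.05)),("tester+heads",BASE+HEAD,(.584,.217,-.05))):
    for k in (["top"],["top","scene"]):
        print(nm,k,fit(s,g,{c:im[c] for c in k}))
pc,_=fit(LID,(.543,-.226,.27),im); pt,_=fit(BASE,(.584,.217,-.05),im)
b=cv2.resize(im["top"][:,:,::-1].copy(),None,fx=4,fy=4,interpolation=cv2.INTER_CUBIC)
draw(b,LID,pc,"top",(0,255,0)); draw(b,BASE+HEAD,pt,"top",(0,0,255))
for q,z in (((-107,0),62),((0,0),71)):
    uv=proj(place([[q[0]/1e3,q[1]/1e3,z/1e3]],pc),"top")[0]*4; cv2.circle(b,tuple(int(v) for v in uv),4,(0,255,255),1)
v=np.vstack([b[580:1080,1100:1560][:290*2],]) 
l=b[580:920,500:860]; out=np.zeros((520,800,3),np.uint8); out[:500,:430]=b[580:1080,1110:1540]; out[:340,435:795]=l
cv2.imwrite("pics/fit1.png",out)
E
```

```text
case ['top'] (array([ 0.54325424, -0.22662871,  0.27564072]), np.float64(-12.174712181091309))
case ['top', 'scene'] (array([ 0.54563119, -0.2262296 ,  0.26601987]), np.float64(-28.869386672973633))Traceback (most recent call last):
  File "<stdin>", line 5, in <module>
  File "h.py", line 27, in fit
    c=sorted((g+rng.uniform(-1,1,3)*spread for _ in range(600)),key=cost)[:5]
      ~~~~~~^^^^^^^^^^^^^^^^^^^^^^^^^^^^^^^^^^^^^^^^^^^^^^^^^^^^^^^^^^^^^
  File "h.py", line 23, in cost
    uv=proj(place(pts,p),c).astype(np.float32)
       ~~~~^^^^^^^^^^^^^^^^
  File "h.py", line 6, in proj
    m=robot.camera_model(cam)
ValueError: time passes only in moves, steps and waits
```

```bash
python3 - <<'E'
s=open("h.py").read()
s=s.replace("def proj(","from functools import lru_cache\ncm=lru_cache(None)(robot.camera_model)\ndef proj(").replace("m=robot.camera_model(cam)","m=cm(cam)")
open("h.py","w").write(s)
E
python3 - <<'E'
from h import *; from segs import *
im={c:robot.snapshot(c) for c in ("top","scene")}
for nm,s,g in (("case",LID,(.543,-.226,.27)),("tester",BASE,(.584,.217,-.05)),("tester+heads",BASE+HEAD,(.584,.217,-.05))):
    for k in (["top"],["top","scene"]):
        print(nm,k,fit(s,g,{c:im[c] for c in k}))
pc,_=fit(LID,(.543,-.226,.27),im); pt,_=fit(BASE,(.584,.217,-.05),im)
b=cv2.resize(im["top"][:,:,::-1].copy(),None,fx=4,fy=4,interpolation=cv2.INTER_CUBIC)
draw(b,LID,pc,"top",(0,255,0)); draw(b,BASE+HEAD,pt,"top",(0,0,255))
for q,z in (((-107,0),62),((0,0),71)):
    uv=proj(place([[q[0]/1e3,q[1]/1e3,z/1e3]],pc),"top")[0]*4; cv2.circle(b,tuple(int(v) for v in uv),4,(0,255,255),1)
l=b[580:920,500:860]; out=np.zeros((520,800,3),np.uint8); out[:500,:430]=b[580:1080,1110:1540]; out[:340,435:795]=l
cv2.imwrite("pics/fit1.png",out)
E
```

```text
case ['top'] (array([ 0.5431704 , -0.22671948,  0.27668414]), np.float64(-12.207357406616211))
case ['top', 'scene'] (array([ 0.545711  , -0.22624098,  0.26693507]), np.float64(-28.914600372314453))
tester ['top'] (array([ 0.5799935 ,  0.22274087, -0.07969143]), np.float64(-11.282466888427734))
tester ['top', 'scene'] (array([ 0.57864939,  0.21411276, -0.10208326]), np.float64(-25.919692993164062))
tester+heads ['top'] (array([ 0.58133171,  0.2230754 , -0.08913203]), np.float64(-11.878669738769531))
tester+heads ['top', 'scene'] (array([ 0.58043093,  0.21402839, -0.09914217]), np.float64(-26.61724853515625))
```

View pics/fit1.png

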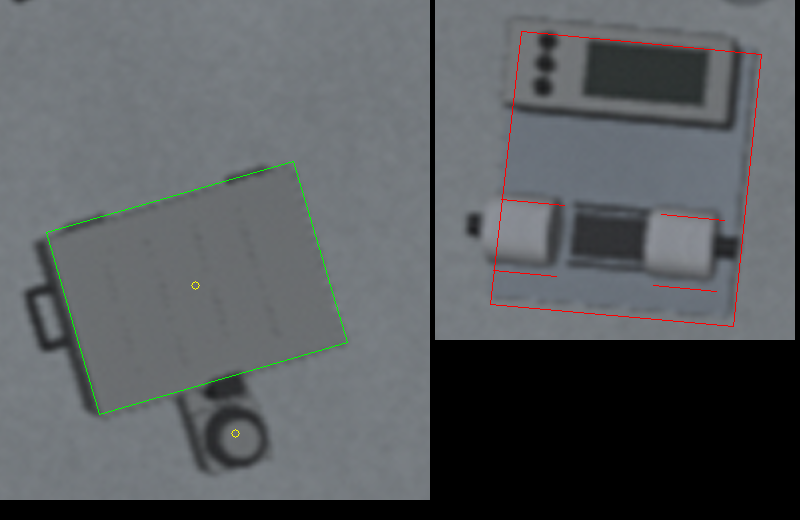

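The case outline and the button circle at (235,433) match. The tester overlay is off by about 9 px up and 8 px left, so I'll refit it while starting the approach.

```bash
python3 - <<'E'
from h import *; from segs import *
im={"top":robot.snapshot("top")}
CON=[((85,-60,62),(85,60,62)),((148,-60,62),(148,60,62))]
FACE=[((-18,34,60),(18,34,60)),((-18,-34,60),(18,-34,60))]
S=BASE+HEAD+CON+[((-19,-30,29),(-19,30,29)),((19,-30,29),(19,30,29))]
pt,f=fit(S,(.587,.222,-.09),im,(.012,.01,.04)); print(pt,f)
b=cv2.resize(im["top"][:,:,::-1].copy(),None,fx=4,fy=4,interpolation=cv2.INTER_CUBIC)
draw(b,S+FACE,pt,"top",(0,0,255))
cv2.imwrite("pics/fit2.png",cv2.resize(b[580:920,500:860],None,fx=1.6,fy=1.6))
pc=(.5447,-.2264,.27)
q=place([[-.107,0,.062]],pc)[0]; print(q)
go([q[0],q[1],.095],.27)
E
```

```text
[ 0.57937514  0.21534397 -0.09868187] -12.494193077087402
[ 0.44157651 -0.25494026  0.062     ]
n 9 T [[0.79, -0.35, 0.31], [0.78, -0.37, 0.31], [0.77, -0.38, 0.31], [0.77, -0.4, 0.31], [0.76, -0.42, 0.31], [0.75, -0.43, 0.31], [0.74, -0.45, 0.31], [0.73, -0.46, 0.31], [0.72, -0.48, 0.31]] W [0.0, -0.0, 0.206]
```

View pics/fit2.png

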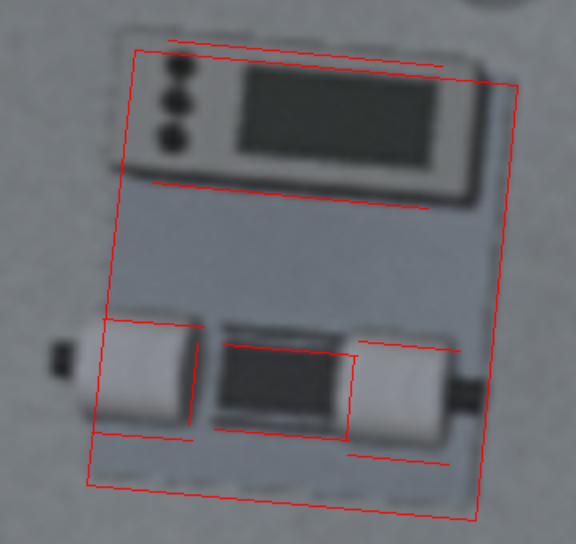

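The tester overlay still needs to move about 14 px up and 17 px left (at 6.4x scale). I'll solve it from picked points next. First I'll move above the button.

>>> {"op": "play_rows", "data": {"translation": [[0.79, -0.35, 0.31], [0.78, -0.37, 0.31], [0.77, -0.38, 0.31], [0.77, -0.4, 0.31], [0.76, -0.42, 0.31], [0.75, -0.43, 0.31], [0.74, -0.45, 0.31], [0.73, -0.46, 0.31]], "twist": [[0, 0, 0.206], [0, 0, 0.206], [0, 0, 0.206], [0, 0, 0.206], [0, 0, 0.206], [0, 0, 0.206], [0, 0, 0.206], [0, 0, 0.206]], "gripper": [-1, -1, -1, -1, -1, -1, -1, -1]}}

```text
time: 1.75
tool_pos: [0.4201, -0.2803, 0.3052]
ee_rot: [3.141, -0.0, 0.29]
wrist_force: [0.1, -0.2, -0.1]
width: 0.0337
finger_force: 0.0
```

>>> {"op": "play_rows", "data": {"translation": [[0.72, -0.48, 0.31], [0, 0, 0]], "twist": [[0, 0, 0.206], [0, 0, 0]], "gripper": [-1, -1]}}

```text
time: 1.95
tool_pos: [0.4427, -0.2518, 0.291]
ee_rot: [-3.138, 0.001, 0.275]
wrist_force: [0.9, -0.2, 0.6]
width: 0.0174
finger_force: 0.0
```

```bash
python3 - <<'E'
from h import *
from scipy.optimize import least_squares
# crop px -> image px ; (model point mm)
C=lambda u,v:((np.array([u,v])/1.6+[500,580])-1.5)/4
O=[((0,94,51),(50,360),1),((0,-94,51),(487,398),1),((0,78,70),(75,365),.7),((0,-78,60),(447,395),.5),((0,34,76),(185,369),.7),((0,-34,74),(341,386),.7),
 ((-19,0,29),(277,424),1),((19,0,29),(280,341),1),((-50,-88,14),(475,508),.3),((-50,88,14),(88,470),.3)]
P=np.array([o[0] for o in O])/1e3; Q=np.array([C(*o[1]) for o in O]); w=np.array([o[2] for o in O])[:,None]
r=least_squares(lambda p:((proj(place(P,p),"top")-Q)*w).ravel(),[.585,.22,-.09],loss="soft_l1")
print(r.x, np.round((proj(place(P,r.x),"top")-Q),1).tolist())
q=place([[-.107,0,.062]],(.5447,-.2264,.27))[0]
o=robot.get_obs(); print(o["time"],o["tool_pos"],o["ee_rot"],o["width"])
go([q[0],q[1],.07],.27); go([q[0],q[1],.057],.27)
E
```

```text
[ 0.58405401  0.21766151 -0.09294165] [[0.7, 0.3], [-0.4, 0.0], [0.6, -0.3], [-0.3, -0.1], [-1.1, 0.4], [-0.4, -0.2], [-0.2, -0.0], [0.7, -0.3], [-0.7, 0.1], [-1.0, 1.0]]
1.95 [ 0.44271605 -0.25180783  0.29104017] [-3.13759541e+00  1.16751421e-03  2.75200017e-01] 0.01736714508207304
n 1 T [[-0.05, 0.07, 0.55]] W [-0.04, 0.012, 0.052]
n 1 T [[-0.05, 0.07, 0.88]] W [-0.04, 0.012, 0.052]
```

>>> {"op": "play_rows", "data": {"translation": [[-0.05, 0.07, 0.35], [0, 0, 0.3], [0, 0, 0.1], [0, 0, 0.1], [0, 0, 0.04]], "twist": [[0, 0, 0.05], [0, 0, 0], [0, 0, 0], [0, 0, 0], [0, 0, 0]], "gripper": [-1, -1, -1, -1, -1]}}

```text
time: 2.45
tool_pos: [0.4396, -0.2589, 0.2593]
ee_rot: [3.141, 0.001, 0.264]
wrist_force: [-5.2, 2.7, 15.7]
width: 0.0002
finger_force: 7.8
```

```bash
python3 - <<'E'
from h import *
robot.snapshot("top")
for n in ("lid_edge","release_top"):
  for r in robot.spot_point(n,"top")[:2]: print(n,r)
o=robot.get_obs(); print(o["time"],o["tool_pos"],o["wrist_force"])
E
```

```text
lid_edge {'centre': [0.5059, -0.2354, 0.1361], 'score': 0.75}
lid_edge {'centre': [0.7503, -0.0191, 0.0023], 'score': 0.55}
release_top {'centre': [0.5047, -0.0018, 0.0006], 'score': 0.26}
2.6 [ 0.43953528 -0.25877059  0.25937605] [-5.3871873   1.75649325  9.603072  ]
```

>>> {"op": "play_rows", "data": {"translation": [[0, 0, -0.5], [0, 0, -1], [0, 0, -1], [0, 0, -1], [0, 0, -1], [0, 0, -0.5]], "twist": [[0, 0, 0], [0, 0, 0], [0, 0, -0.9], [0, 0, -0.9], [0, 0, -0.9], [0, 0, -0.9]], "gripper": [-1, -1, 1, 1, 1, 1]}}

```text
time: 3.2
tool_pos: [0.4398, -0.2586, 0.4619]
ee_rot: [3.135, -0.002, 0.628]
wrist_force: [-0.2, -0.8, 0.7]
width: 0.0291
finger_force: 0.0
```

```bash
python3 - <<'E'
from h import *
q=place([[.060,0,.0]],(.5447,-.2264,.27))[0]
o=robot.get_obs(); print(o["time"],o["tool_pos"],o["ee_rot"],o["width"])
go([q[0],q[1],.245],.27+np.pi/2)
E
```

```text
3.2 [ 0.4398344  -0.25858905  0.46189134] [ 3.13507291e+00 -1.96421714e-03  6.27967247e-01] 0.029088134984106877
n 13 T [[0.31, 0.11, 0.04], [0.3, 0.14, 0.04], [0.28, 0.16, 0.04], [0.27, 0.19, 0.04], [0.25, 0.21, 0.04], [0.23, 0.24, 0.04], [0.2, 0.26, 0.04], [0.18, 0.27, 0.04], [0.15, 0.29, 0.04], [0.12, 0.3, 0.04], [0.1, 0.31, 0.03], [0.07, 0.32, 0.03], [0.04, 0.32, 0.03]] W [0.005, 0.002, -0.933]
```

>>> {"op": "play_rows", "data": {"translation": [[0.31, 0.11, 0.04], [0.3, 0.14, 0.04], [0.28, 0.16, 0.04], [0.27, 0.19, 0.04], [0.25, 0.21, 0.04], [0.23, 0.24, 0.04], [0.2, 0.26, 0.04], [0.18, 0.27, 0.04]], "twist": [[0, 0, -0.93], [0, 0, -0.93], [0, 0, -0.93], [0, 0, -0.93], [0, 0, -0.93], [0, 0, -0.93], [0, 0, -0.93], [0, 0, -0.93]], "gripper": [1, 1, 1, 1, 1, 1, 1, 1]}}

```text
time: 4.0
tool_pos: [0.5412, -0.229, 0.4442]
ee_rot: [-3.141, 0.0, 1.372]
wrist_force: [0.1, -0.3, -0.1]
width: 0.092
finger_force: 0.0
```

>>> {"op": "play_rows", "data": {"translation": [[0.15, 0.29, 0.04], [0.12, 0.3, 0.04], [0.1, 0.31, 0.03], [0.07, 0.32, 0.03], [0.04, 0.32, 0.03]], "twist": [[0, 0, -0.93], [0, 0, -0.93], [0, 0, -0.93], [0, 0, -0.93], [0, 0, -0.93]], "gripper": [1, 1, 1, 1, 1]}}

```text
time: 4.5
tool_pos: [0.6036, -0.2107, 0.4373]
ee_rot: [-3.141, -0.0, 1.837]
wrist_force: [-0.2, 1.2, -0.4]
width: 0.0938
finger_force: 0.0
```

```bash
python3 - <<'E'
from h import *
pc=(.5447,-.2264,.27); c,s=np.cos(.27),np.sin(.27)
ims=[]
for i in range(10):
    im=robot.snapshot("scene"); t=robot.get_obs()["time"]
    L=[]
    for r in robot.spot_point("lid_edge","scene")[:1]:
        d=np.array(r["centre"])-[pc[0],pc[1],0]; x=c*d[0]+s*d[1]
        L.append((round(float(np.arctan2(d[2]-.0625,.065-x)),2),round(x,3),round(d[2],3),round(r["score"],2)))
    print(round(t,2),L)
    if i==9: cv2.imwrite("pics/lid.png",cv2.resize(im[80:280,60:360,::-1],None,fx=2.5,fy=2.5))
o=robot.get_obs(); print(o["tool_pos"],o["ee_rot"],o["width"])
q=place([[.0605,0,.0]],pc)[0]
go([q[0],q[1],.165],.27+np.pi/2)
E
```

```text
4.55 [(1.27, np.float64(0.027), np.float64(0.184), 0.71)]
4.65 [(1.22, np.float64(0.019), np.float64(0.187), 0.57)]
4.75 [(1.24, np.float64(0.023), np.float64(0.187), 0.67)]
4.85 [(1.29, np.float64(0.03), np.float64(0.184), 0.62)]
4.95 [(1.41, np.float64(0.045), np.float64(0.191), 0.66)]
5.05 [(1.52, np.float64(0.059), np.float64(0.188), 0.96)]
5.15 [(1.63, np.float64(0.072), np.float64(0.189), 0.92)]
5.25 [(1.67, np.float64(0.078), np.float64(0.19), 0.78)]
5.35 [(1.71, np.float64(0.083), np.float64(0.188), 0.93)]
5.45 [(1.68, np.float64(0.078), np.float64(0.189), 0.65)]
[ 0.60332312 -0.21001286  0.43789132] [-3.14157571e+00  1.09306183e-04  1.83438313e+00] 0.09379522504072305
n 2 T [[-0.0, -0.0, 0.92], [-0.0, -0.0, 0.92]] W [-0.0, 0.001, -0.032]
```

View pics/lid.png

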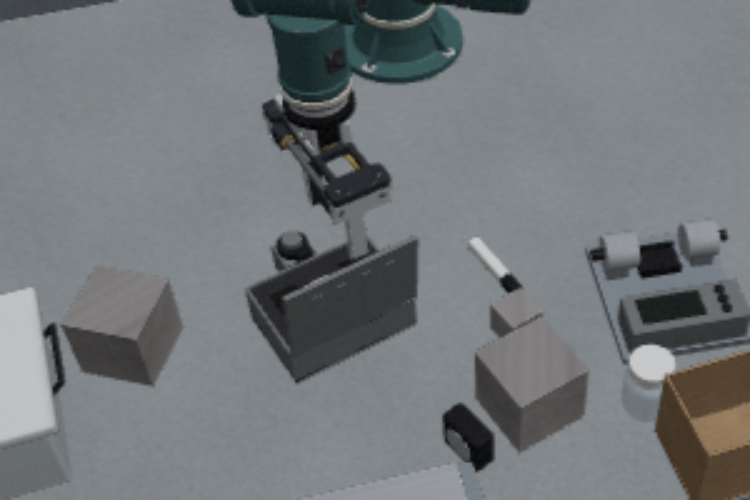

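The lid swings between about 1.22 and 1.71 rad, and the open fingers sit above its edge, at about (357,250) in the picture. It's within the finger opening, so I'll descend with a slight tilt and pinch it.

```bash
python3 - <<'E'
from h import *
q=place([[.0607,0,.0]],(.5447,-.2264,.27))[0]
go([q[0],q[1],.165],.27+np.pi/2,n=3,tilt=-.08)
E
```

```text
n 3 T [[-0.0, -0.13, 0.62], [-0.0, -0.15, 0.62], [-0.0, -0.17, 0.61]] W [-0.267, 0.001, -0.021]
```

>>> {"op": "play_rows", "data": {"translation": [[0, -0.13, 0.62], [0, -0.15, 0.62], [0, -0.17, 0.61], [0, 0, 0], [0, 0, 0], [0, 0, 0], [0, 0, 0], [0, 0, 0]], "twist": [[-0.27, 0, -0.02], [-0.27, 0, -0.02], [-0.27, 0, -0.02], [0, 0, 0], [0, 0, 0], [0, 0, 0], [0, 0, 0], [0, 0, 0]], "gripper": [1, 1, 1, 0.2, -0.2, -0.4, -0.6, -0.7]}}

```text
time: 6.3
tool_pos: [0.5883, -0.2142, 0.365]
ee_rot: [3.059, 0.002, 1.841]
wrist_force: [0.4, 0.3, 0.2]
width: 0.0572
finger_force: 0.0
```

>>> {"op": "play_rows", "data": {"translation": [[0, 0, 0], [0, 0, 0], [0, 0, 0], [0, 0, 0], [0, 0, 0], [0, 0, 0], [0, 0, 0], [0, 0, 0]], "twist": [[0, 0, 0], [0, 0, 0], [0, 0, 0], [0, 0, 0], [0, 0, 0], [0, 0, 0], [0, 0, 0], [0, 0, 0]], "gripper": [-0.75, -0.78, -0.8, -0.85, -0.9, -1, -1, -1]}}

```text
time: 7.1
tool_pos: [0.5874, -0.2144, 0.3633]
ee_rot: [3.063, 0.0, 1.84]
wrist_force: [-2.3, -0.8, 1.8]
width: 0.0078
finger_force: 29.9
```

```bash
python3 - <<'E'
from h import *
pc=(.5447,-.2264,.27); c,s=np.cos(.27),np.sin(.27)
o=robot.get_obs(); print(o["tool_pos"],o["ee_rot"],o["width"],o["finger_force"],o["wrist_force"])
for cam in ("scene","top"):
    robot.snapshot(cam)
    for r in robot.spot_point("lid_edge",cam)[:1]:
        d=np.array(r["centre"])-[pc[0],pc[1],0]; x=c*d[0]+s*d[1]; print(cam,x,d[2],np.arctan2(d[2]-.0625,.065-x))
E
```

```text
[ 0.58736473 -0.21442629  0.36326716] [3.06297266e+00 1.24371301e-04 1.84046926e+00] 0.007794743860722297 29.938499629497528 [-2.33310183 -0.81205574  1.79201827]
scene 0.05430023244275489 0.1913 1.4879139070662089
top 0.06386646859830301 0.1928 1.5620971494505855
```

>>> {"op": "play_rows", "data": {"translation": [[0, 0, 0], [0, 0, 0], [0, 0, 0], [0, 0, 0], [0, 0, 0], [0, 0, 0], [0, 0, 0], [0, 0, 0]], "twist": [[0, 0, 0], [0, 0, 0], [0, 0, 0], [0, 0, 0], [0, 0, 0], [0, 0, 0], [0, 0, 0], [0, 0, 0]], "gripper": [-1, -1, -1, -1, -1, -1, -1, -1]}}

```text
time: 8.1
tool_pos: [0.5878, -0.2143, 0.3633]
ee_rot: [3.061, 0.0, 1.84]
wrist_force: [-5.5, -1.4, 1.5]
width: 0.0077
finger_force: 30.0
```

>>> {"op": "play_rows", "data": {"translation": [[0, 0, 0], [0, 0, 0], [0, 0, 0], [0, 0, 0], [0, 0, 0], [0, 0, 0], [0, 0, 0], [0, 0, 0]], "twist": [[0, 0, 0], [0, 0, 0], [0, 0, 0], [0, 0, 0], [0, 0, 0], [0, 0, 0], [0, 0, 0], [0, 0, 0]], "gripper": [-0.84, -0.82, -0.8, -0.78, -0.76, -0.74, -0.72, -0.7]}}

```text
time: 8.9
tool_pos: [0.5879, -0.2142, 0.3635]
ee_rot: [3.06, 0.0, 1.84]
wrist_force: [0.3, 0.7, 0.2]
width: 0.0136
finger_force: 0.0
```

>>> {"op": "play_rows", "data": {"translation": [[0, 0, 0], [0, 0, 0], [0, 0, 0], [0, 0, 0], [0, 0, 0], [0, 0, 0], [0, 0, 0], [0, 0, 0]], "twist": [[0, 0, 0], [0, 0, 0], [0, 0, 0], [0, 0, 0], [0, 0, 0], [0, 0, 0], [0, 0, 0], [0, 0, 0]], "gripper": [-0.6, -0.5, -0.3, -0.1, 0.1, 0.3, 0.4, 0.4]}}

```text
time: 9.7
tool_pos: [0.5879, -0.2142, 0.3634]
ee_rot: [3.061, 0.0, 1.84]
wrist_force: [0.6, -0.2, -0.1]
width: 0.0648
finger_force: 0.0
```

```bash
python3 - <<'E'
from h import *
pc=(.5447,-.2264,.27); c,s=np.cos(.27),np.sin(.27)
o=robot.get_obs(); print(o["time"],o["tool_pos"],o["ee_rot"],o["width"],o["finger_force"],o["wrist_force"])
f=[]
for k in range(8):
    f.append(cv2.GaussianBlur(robot.snapshot("scene").astype(np.float32),(0,0),1)[150:260,130:260])
    for r in robot.spot_point("lid_edge","scene")[:1]:
        d=np.array(r["centre"])-[pc[0],pc[1],0]; x=c*d[0]+s*d[1]; print(round(x,4),np.abs(f[-1]-f[0]).max())
go([o["tool_pos"][0],o["tool_pos"][1],.46],.27,tips=False)
E
```

```text
9.7 [ 0.5878728  -0.2142431   0.36341079] [3.06057155e+00 3.56398145e-04 1.84037028e+00] 0.06480711376923531 0.0 [ 0.60309195 -0.17507839 -0.14538251]
0.0556 0.0
0.056 11.116577
0.0549 11.254303
0.055 9.785606
0.0523 9.697472
0.0541 11.387772
0.0547 12.459862
0.0557 13.341553
n 17 T [[-0.0, 0.01, -0.14], [0.0, 0.01, -0.14], [0.0, 0.01, -0.14], [0.0, 0.01, -0.14], [0.0, 0.01, -0.14], [0.0, 0.01, -0.14], [0.0, 0.01, -0.14], [0.0, 0.01, -0.14], [0.0, 0.01, -0.14], [0.0, 0.01, -0.14], [0.0, 0.0, -0.14], [0.0, 0.0, -0.14], [0.0, 0.0, -0.14], [0.0, 0.0, -0.14], [0.0, 0.0, -0.14], [0.0, 0.0, -0.14], [0.0, 0.0, -0.14]] W [0.038, -0.037, 0.923]
```

>>> {"op": "play_rows", "data": {"translation": [[0, 0, -0.6], [0, 0, -1], [0, 0, -1]], "twist": [[0, 0, 0], [0, 0, 0], [0, 0, 0]], "gripper": [0.4, 0.6, 1]}}

```text
time: 10.8
tool_pos: [0.5796, -0.2164, 0.4672]
ee_rot: [3.062, -0.001, 1.84]
wrist_force: [0.4, -0.5, 0.9]
width: 0.078
finger_force: 0.0
```

```bash
python3 - <<'E'
from h import *
go([.42,-.16,.46],.27,tips=False)
E
```

```text
n 17 T [[0.14, -0.2, -0.01], [0.12, -0.22, -0.01], [0.1, -0.23, -0.0], [0.08, -0.24, -0.0], [0.06, -0.24, -0.0], [0.04, -0.25, -0.0], [0.01, -0.25, -0.0], [-0.01, -0.25, -0.0], [-0.03, -0.25, -0.0], [-0.05, -0.24, 0.0], [-0.08, -0.24, 0.0], [-0.1, -0.23, 0.0], [-0.12, -0.22, 0.0], [-0.14, -0.21, 0.01], [-0.16, -0.19, 0.01], [-0.17, -0.18, 0.01], [-0.19, -0.16, 0.01]] W [0.036, -0.037, 0.923]
```

>>> {"op": "play_rows", "data": {"translation": [[0.14, -0.2, -0.01], [0.12, -0.22, -0.01], [0.1, -0.23, 0], [0.08, -0.24, 0], [0.06, -0.24, 0], [0.04, -0.25, 0], [0.01, -0.25, 0], [-0.01, -0.25, 0]], "twist": [[0.036, -0.037, 0.923], [0.036, -0.037, 0.923], [0.036, -0.037, 0.923], [0.036, -0.037, 0.923], [0.036, -0.037, 0.923], [0.036, -0.037, 0.923], [0.036, -0.037, 0.923], [0.036, -0.037, 0.923]], "gripper": [1, 1, 1, 1, 1, 1, 1, 1]}}

```text
time: 11.6
tool_pos: [0.5039, -0.19, 0.4631]
ee_rot: [3.097, -0.017, 1.098]
wrist_force: [-0.0, -0.1, -0.1]
width: 0.0941
finger_force: 0.0
```

>>> {"op": "play_rows", "data": {"translation": [[-0.03, -0.25, 0], [-0.05, -0.24, 0], [-0.08, -0.24, 0], [-0.1, -0.23, 0], [-0.12, -0.22, 0], [-0.14, -0.21, 0.01], [-0.16, -0.19, 0.01], [-0.17, -0.18, 0.01]], "twist": [[0.036, -0.037, 0.923], [0.036, -0.037, 0.923], [0.036, -0.037, 0.923], [0.036, -0.037, 0.923], [0.036, -0.037, 0.923], [0.036, -0.037, 0.923], [0.036, -0.037, 0.923], [0.036, -0.037, 0.923]], "gripper": [1, 1, 1, 1, 1, 1, 1, 1]}}

```text
time: 12.4
tool_pos: [0.4285, -0.1631, 0.4596]
ee_rot: [3.136, -0.005, 0.359]
wrist_force: [0.1, 0.6, -0.4]
width: 0.0941
finger_force: 0.0
```

```bash
python3 - <<'E'
from h import *
pc=np.array((.5447,-.2264,.27)); c,s=np.cos(.27),np.sin(.27)
im={k:robot.snapshot(k) for k in ("scene","top")}
for k in im:
  for n in ("block","pocket","lid_edge"):
    for r in robot.spot_point(n,k)[:1]:
        d=np.array(r["centre"])-[pc[0],pc[1],0]; print(k,n,np.round([c*d[0]+s*d[1],-s*d[0]+c*d[1],d[2]],4),round(r["score"],2))
BL=loop(-16,16,-30,30,58)
p,f=fit(BL,pc,{"top":im["top"]},(.008,.008,.03)); d=p-pc; print("fit block case frame",c*d[0]+s*d[1],-s*d[0]+c*d[1],p,f)
b=cv2.resize(im["top"][:,:,::-1].copy(),None,fx=4,fy=4,interpolation=cv2.INTER_CUBIC)
b2=b.copy(); draw(b2,BL,p,"top",(0,255,0)); draw(b2,loop(-65,65,-90,90,62),pc,"top",(0,0,255))
cv2.imwrite("pics/open.png",np.hstack([b[680:1080,1130:1530],b2[680:1080,1130:1530]]))
print(robot.get_obs()["tool_pos"])
q=pc
go([pc[0],pc[1],.12],.27)
E
```

```text
scene pocket [0.1562 0.4179 0.0205] 0.31
scene lid_edge [0.0528 0.0032 0.1902] 0.7
top pocket [-0.0149 -0.0049  0.0057] 0.98
top lid_edge [0.0619 0.0023 0.192 ] 0.76
fit block case frame -0.01569778424625474 0.005738112162030501 [ 0.5280404  -0.22505687  0.28547807] -27.671581268310547
[ 0.42936541 -0.16347478  0.45937694]
n 6 T [[0.35, 0.41, 0.59], [0.36, 0.41, 0.59], [0.37, 0.4, 0.59], [0.37, 0.4, 0.59], [0.38, 0.39, 0.59], [0.39, 0.39, 0.59]] W [0.009, -0.009, 0.156]
```

View pics/open.png

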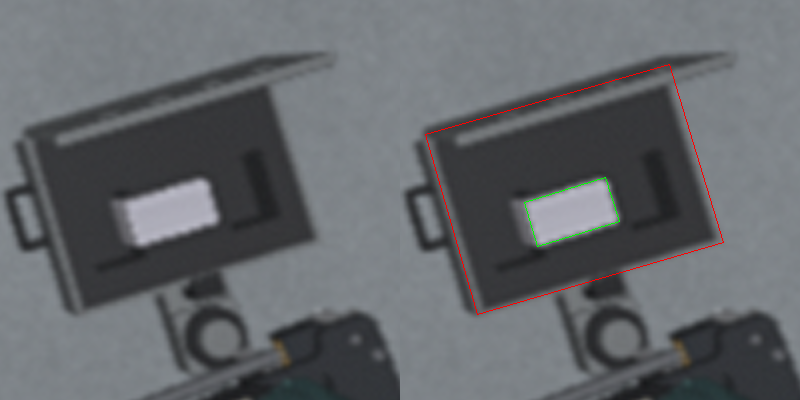

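The pocket and block sit at case x of about -15 mm. The block's bright top fits the green outline, centred at (570,212), and the lid stands open. I'll go above the block.

```bash
python3 - <<'E'
from h import *
go([.528,-.225,.10],.277,n=7)
E
```

```text
n 7 T [[0.25, 0.33, 0.58], [0.25, 0.32, 0.58], [0.26, 0.32, 0.57], [0.26, 0.32, 0.57], [0.27, 0.32, 0.57], [0.27, 0.31, 0.57], [0.27, 0.31, 0.57]] W [0.007, -0.008, 0.123]
```

>>> {"op": "play_rows", "data": {"translation": [[0.25, 0.33, 0.58], [0.25, 0.32, 0.58], [0.26, 0.32, 0.57], [0.26, 0.32, 0.57], [0.27, 0.32, 0.57], [0.27, 0.31, 0.57], [0.27, 0.31, 0.57], [0, 0, 0]], "twist": [[0.007, -0.008, 0.123], [0.007, -0.008, 0.123], [0.007, -0.008, 0.123], [0.007, -0.008, 0.123], [0.007, -0.008, 0.123], [0.007, -0.008, 0.123], [0.007, -0.008, 0.123], [0, 0, 0]], "gripper": [0.79, 0.79, 0.79, 0.79, 0.79, 0.79, 0.79, 0.79]}}

```text
time: 13.6
tool_pos: [0.5278, -0.2251, 0.2948]
ee_rot: [-3.136, 0.006, 0.277]
wrist_force: [-0.7, 1.3, -0.4]
width: 0.0845
finger_force: 0.0
```

```bash
python3 - <<'E'
from h import *
o=robot.get_obs(); print(o["width"],o["tool_pos"],o["ee_rot"],o["joint_positions"])
go([.528,-.225,.024],.277,n=5)
E
```

```text
0.08446784662388446 [ 0.52783665 -0.2251176   0.29477324] [-3.13622201  0.00587818  0.2767489 ] [-5.01846910e-01  1.88616060e-01  1.47672506e+00 -3.05846709e-04
  1.48420790e+00  7.92243968e-01]
n 5 T [[0.0, 0.0, 0.36], [0.0, 0.0, 0.36], [0.0, 0.0, 0.36], [0.0, 0.0, 0.36], [0.0, 0.0, 0.36]] W [-0.011, 0.012, -0.001]
```

>>> {"op": "play_rows", "data": {"translation": [[0, 0, 0.36], [0, 0, 0.36], [0, 0, 0.36], [0, 0, 0.36], [0, 0, 0.36], [0, 0, 0]], "twist": [[-0.011, 0.012, 0], [-0.011, 0.012, 0], [-0.011, 0.012, 0], [-0.011, 0.012, 0], [-0.011, 0.012, 0], [0, 0, 0]], "gripper": [0.79, 0.79, 0.79, 0.79, 0.79, 0.79]}}

```text
time: 14.2
tool_pos: [0.5268, -0.2243, 0.2245]
ee_rot: [3.14, -0.002, 0.277]
wrist_force: [-0.1, -0.3, -0.4]
width: 0.0843
finger_force: 0.0
```

```bash
python3 - <<'E'
from h import *
o=robot.get_obs(); print(o["width"],o["tool_pos"],o["ee_rot"],o["wrist_force"],o["wrist_torque"])
E
```

```text
0.08432334199261796 [ 0.52676299 -0.22430132  0.22453271] [ 3.13959666e+00 -2.18566938e-03  2.76592729e-01] [-0.12404622 -0.27824407 -0.37745952] [0.00338557 0.08233837 0.0186906 ]
```

>>> {"op": "play_rows", "data": {"translation": [[0, 0, 0], [0, 0, 0], [0, 0, 0], [0, 0, 0], [0, 0, 0], [0, 0, 0], [0, 0, 0]], "twist": [[0, 0, 0], [0, 0, 0], [0, 0, 0], [0, 0, 0], [0, 0, 0], [0, 0, 0], [0, 0, 0]], "gripper": [0.6, 0.4, 0.25, 0.1, 0, -0.2, -0.2]}}

```text
time: 14.9
tool_pos: [0.5281, -0.2249, 0.2286]
ee_rot: [3.135, -0.007, 0.277]
wrist_force: [-0.1, 1.2, 5.2]
width: 0.0595
finger_force: 30.0
```

```bash
python3 - <<'E'
from h import *
o=robot.get_obs(); print(o["width"],o["tool_pos"],o["ee_rot"],o["wrist_force"],o["wrist_torque"])
E
```

```text
0.059547085807915644 [ 0.52810446 -0.22487755  0.22855594] [ 3.13504393 -0.0074052   0.27659889] [-0.09705433  1.2442702   5.17097529] [ 0.38008389  0.14830625 -0.02999026]
```

>>> {"op": "play_rows", "data": {"translation": [[0, 0, -0.15], [0, 0, -0.25], [0, 0, -0.4], [0, 0, -0.5], [0, 0, -0.5], [0, 0, -0.5], [0, 0, -0.3], [0, 0, 0]], "twist": [[0, 0, 0], [0, 0, 0], [0, 0, 0], [0, 0, 0], [0, 0, 0], [0, 0, 0], [0, 0, 0], [0, 0, 0]], "gripper": [-0.2, -0.2, -0.2, -0.2, -0.2, -0.2, -0.2, -0.2]}}

```text
time: 15.7
tool_pos: [0.5273, -0.2247, 0.3338]
ee_rot: [3.133, -0.008, 0.276]
wrist_force: [0.3, -0.4, -2.5]
width: 0.0599
finger_force: 30.0
```

```bash
python3 - <<'E'
from h import *
o=robot.get_obs(); print(o["width"],o["tool_pos"],o["ee_rot"],o["wrist_force"],o["joint_positions"])
# to drop site, block y along cradle y
go([.37,.06,.13],-.093)
E
```

```text
0.05989443707757427 [ 0.5272736  -0.2247338   0.33381581] [ 3.13282657 -0.00841005  0.2764622 ] [ 0.25996559 -0.36383314 -2.54770943] [-5.01722602e-01  1.58481329e-01  1.43243223e+00 -3.39750045e-04
  1.53853595e+00  7.92657282e-01]
n 9 T [[-0.2, -0.88, 0.0], [-0.24, -0.87, 0.0], [-0.28, -0.86, 0.01], [-0.31, -0.85, 0.01], [-0.35, -0.83, 0.01], [-0.38, -0.82, 0.01], [-0.41, -0.8, 0.01], [-0.45, -0.79, 0.01], [-0.48, -0.77, 0.01]] W [0.008, -0.011, 0.41]
```

>>> {"op": "play_rows", "data": {"translation": [[-0.2, -0.88, 0], [-0.24, -0.87, 0], [-0.28, -0.86, 0.01], [-0.31, -0.85, 0.01], [-0.35, -0.83, 0.01], [-0.38, -0.82, 0.01], [-0.41, -0.8, 0.01], [-0.45, -0.79, 0.01]], "twist": [[0.008, -0.011, 0.41], [0.008, -0.011, 0.41], [0.008, -0.011, 0.41], [0.008, -0.011, 0.41], [0.008, -0.011, 0.41], [0.008, -0.011, 0.41], [0.008, -0.011, 0.41], [0.008, -0.011, 0.41]], "gripper": [-0.2, -0.2, -0.2, -0.2, -0.2, -0.2, -0.2, -0.2]}}

```text
time: 16.5
tool_pos: [0.3857, 0.0294, 0.3269]
ee_rot: [-3.14, 0.005, -0.054]
wrist_force: [0.8, -0.0, -1.8]
width: 0.0595
finger_force: 30.0
```

>>> {"op": "play_rows", "data": {"translation": [[-0.48, -0.77, 0.01], [0, 0, 0.4], [0, 0, 0.4], [0, 0, 0.4], [0, 0, 0]], "twist": [[0.008, -0.011, 0.41], [0, 0, 0], [0, 0, 0], [0, 0, 0], [0, 0, 0]], "gripper": [-0.2, -0.2, -0.2, -0.2, -0.2]}}

```text
time: 17.0
tool_pos: [0.3677, 0.0603, 0.2765]
ee_rot: [-3.141, 0.011, -0.092]
wrist_force: [-0.2, 0.2, -2.1]
width: 0.0596
finger_force: 30.0
```

```bash
python3 - <<'E'
from h import *
o=robot.get_obs(); print(o["width"],o["tool_pos"],o["ee_rot"],o["wrist_force"])
go([.37,.06,.022],-.093,n=6)
E
```

```text
0.05961606171002894 [0.36770747 0.06034994 0.27654099] [-3.1405823   0.01086269 -0.09208342] [-0.24748278  0.21873823 -2.12451834]
n 6 T [[0.01, 0.0, 0.23], [0.01, 0.0, 0.23], [0.01, 0.0, 0.23], [0.01, 0.0, 0.23], [0.01, 0.0, 0.23], [0.01, 0.0, 0.23]] W [-0.002, 0.018, 0.002]
```

>>> {"op": "play_rows", "data": {"translation": [[0, 0, 0.35], [0, 0, 0.35], [0, 0, 0.3], [0, 0, 0.2], [0, 0, 0.06], [0, 0, 0.06], [0, 0, 0]], "twist": [[0, 0.03, 0], [0, 0.03, 0], [0, 0.03, 0], [0, 0, 0], [0, 0, 0], [0, 0, 0], [0, 0, 0]], "gripper": [-0.2, -0.2, -0.2, -0.2, -0.2, -0.2, -0.2]}}

```text
time: 17.7
tool_pos: [0.3695, 0.0603, 0.2274]
ee_rot: [-3.14, -0.006, -0.093]
wrist_force: [0.5, -0.2, -1.1]
width: 0.0598
finger_force: 30.0
```

```bash
python3 - <<'E'
from h import *
o=robot.get_obs(); print(o["width"],o["tool_pos"],o["ee_rot"],o["wrist_force"],o["wrist_torque"])
E
```

```text
0.059768571872479886 [0.36950324 0.06033325 0.22744019] [-3.13955484 -0.00608403 -0.09257939] [ 0.53936829 -0.2029816  -1.05274429] [0.0110208  0.02536675 0.01051884]
```

Not in contact yet, so I'll go down in small steps.

>>> {"op": "play_rows", "data": {"translation": [[0, 0, 0.06], [0, 0, 0.05], [0, 0, 0.04], [0, 0, 0]], "twist": [[0, 0, 0], [0, 0, 0], [0, 0, 0], [0, 0, 0]], "gripper": [-0.2, -0.2, -0.2, -0.2]}}

```text
time: 18.1
tool_pos: [0.3693, 0.0604, 0.221]
ee_rot: [-3.14, -0.005, -0.092]
wrist_force: [0.5, -0.5, -3.1]
width: 0.06
finger_force: 30.0
```

>>> {"op": "play_rows", "data": {"translation": [[0, 0, 0.03], [0, 0, 0]], "twist": [[0, 0, 0], [0, 0, 0]], "gripper": [-0.2, -0.2]}}

```text
time: 18.3
tool_pos: [0.3695, 0.0604, 0.2207]
ee_rot: [-3.14, -0.006, -0.092]
wrist_force: [-1.5, -0.0, 3.4]
width: 0.0596
finger_force: 30.0
```

>>> {"op": "play_rows", "data": {"translation": [[0, 0, 0], [0, 0, 0], [0, 0, 0], [0, 0, 0], [0, 0, 0], [0, 0, -0.5], [0, 0, -0.8], [0, 0, -0.8]], "twist": [[0, 0, 0], [0, 0, 0], [0, 0, 0], [0, 0, 0], [0, 0, 0], [0, 0, 0], [0, 0, 0], [0, 0, 0]], "gripper": [0.35, 0.5, 0.7, 0.8, 0.8, 0.8, 0.8, 0.8]}}

```text
time: 19.1
tool_pos: [0.3686, 0.0602, 0.3044]
ee_rot: [-3.14, -0.004, -0.093]
wrist_force: [0.3, -0.5, 0.1]
width: 0.0847
finger_force: 0.0
```

```bash
python3 - <<'E'
from h import *
o=robot.get_obs(); print(o["width"],o["tool_pos"],o["ee_rot"],o["wrist_force"])
go([.28,.06,.16],-.093+np.pi/2)
E
```

```text
0.08470809995895051 [0.3685608  0.06024558 0.30435503] [-3.13971137 -0.00395484 -0.0925226 ] [ 0.31638951 -0.46017019  0.11785705]
n 17 T [[-0.13, 0.01, -0.08], [-0.13, 0.0, -0.08], [-0.13, -0.01, -0.08], [-0.13, -0.02, -0.08], [-0.13, -0.04, -0.08], [-0.12, -0.05, -0.08], [-0.12, -0.06, -0.08], [-0.11, -0.07, -0.08], [-0.1, -0.08, -0.08], [-0.1, -0.09, -0.08], [-0.09, -0.1, -0.08], [-0.08, -0.1, -0.08], [-0.07, -0.11, -0.08], [-0.06, -0.12, -0.08], [-0.05, -0.12, -0.08], [-0.04, -0.13, -0.08], [-0.02, -0.13, -0.08]] W [0.001, -0.003, -0.924]
```

>>> {"op": "play_rows", "data": {"translation": [[-0.13, 0.01, -0.08], [-0.13, 0, -0.08], [-0.13, -0.01, -0.08], [-0.13, -0.02, -0.08], [-0.13, -0.04, -0.08], [-0.12, -0.05, -0.08], [-0.12, -0.06, -0.08], [-0.11, -0.07, -0.08]], "twist": [[0, 0, -0.924], [0, 0, -0.924], [0, 0, -0.924], [0, 0, -0.924], [0, 0, -0.924], [0, 0, -0.924], [0, 0, -0.924], [0, 0, -0.924]], "gripper": [0.8, 0.8, 0.8, 0.8, 0.8, 0.8, 0.8, 0.8]}}

```text
time: 19.9
tool_pos: [0.3264, 0.0604, 0.3294]
ee_rot: [3.139, -0.006, 0.651]
wrist_force: [0.7, 0.8, -0.4]
width: 0.0848
finger_force: 0.0
```

>>> {"op": "play_rows", "data": {"translation": [[-0.1, -0.08, -0.08], [-0.1, -0.09, -0.08], [-0.09, -0.1, -0.08], [-0.08, -0.1, -0.08], [-0.07, -0.11, -0.08], [-0.06, -0.12, -0.08], [-0.05, -0.12, -0.08], [-0.04, -0.13, -0.08]], "twist": [[0, 0, -0.924], [0, 0, -0.924], [0, 0, -0.924], [0, 0, -0.924], [0, 0, -0.924], [0, 0, -0.924], [0, 0, -0.924], [0, 0, -0.924]], "gripper": [0.8, 0.8, 0.8, 0.8, 0.8, 0.8, 0.5, 0.5]}}

```text
time: 20.7
tool_pos: [0.284, 0.06, 0.3548]
ee_rot: [3.136, -0.003, 1.39]
wrist_force: [-0.7, -0.5, 0.5]
width: 0.0724
finger_force: 0.0
```

```bash
python3 - <<'E'
from h import *; from segs import *
im={k:robot.snapshot(k) for k in ("scene","top")}
for k in im:
  for n in ("block","cradle"):
    for r in robot.spot_point(n,k)[:1]: print(k,n,np.round(r["centre"],4),round(r["score"],2))
BL=loop(-16,16,-30,30,50)
p,f=fit(BL,(.369,.06,-.093),{"top":im["top"]},(.008,.008,.04)); print("block",p,f)
pt=(.584,.2177,-.093)
b=cv2.resize(im["top"][:,:,::-1].copy(),None,fx=4,fy=4,interpolation=cv2.INTER_CUBIC)
draw(b,BL,p,"top",(0,255,0))
FACE=[((-10,34,74),(10,34,74)),((-10,-34,74),(10,-34,74))]
draw(b,BASE+HEAD+FACE+[((-19,-30,29),(-19,30,29)),((19,-30,29),(19,30,29))],pt,"top",(0,0,255))
L=cv2.resize(b[760:900,500:860],(800,311),interpolation=cv2.INTER_CUBIC); w=b[980:1230,700:1100]
out=np.zeros((570,800,3),np.uint8); out[:311]=L; out[315:565,:400]=w; cv2.imwrite("pics/mid.png",out)
o=robot.get_obs(); print(o["tool_pos"],o["ee_rot"])
go([p[0],p[1],.10],-.093+np.pi/2)
E
```

```text
scene block [ 0.3672  0.0572 -0.0008] 0.67
scene cradle [0.5863 0.216  0.0218] 0.93
top block [0.3699 0.0618 0.0047] 0.63
top cradle [0.5819 0.2189 0.0234] 0.66
block [ 0.36937425  0.06110087 -0.08495264] -18.933664321899414
[0.28437476 0.06001825 0.35446684] [ 3.13633454e+00 -2.51384309e-03  1.38462005e+00]
n 3 T [[0.14, 0.69, 0.47], [0.12, 0.7, 0.46], [0.1, 0.7, 0.46]] W [0.018, -0.008, -0.311]
```

View pics/mid.png

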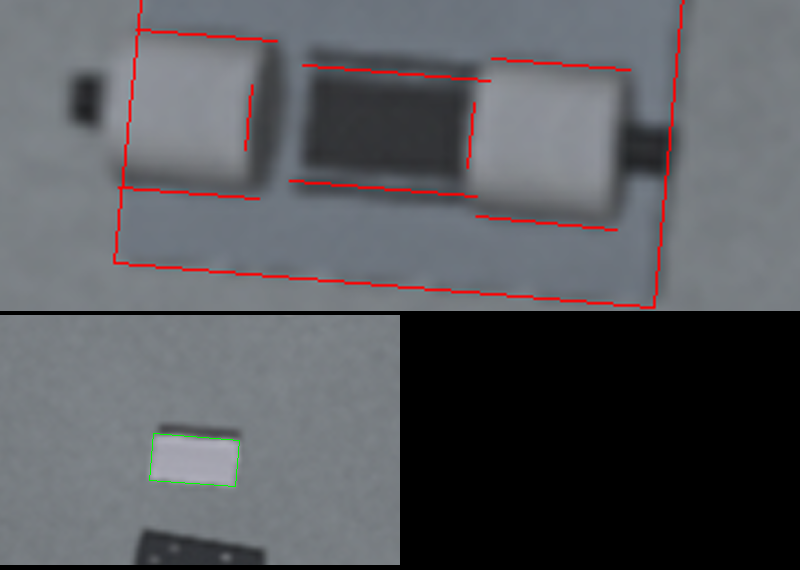

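The block stands on the table at (.369,.061) and the green outline fits. The tester model fits to 1–3 mm: the head faces at x = 262 and 478 px suggest about 1 mm towards -y. I'll use the cradle at (.584,.2165). Next is the regrip.

>>> {"op": "play_rows", "data": {"translation": [[0.14, 0.69, 0.47], [0.12, 0.7, 0.46], [0.1, 0.7, 0.46], [0, 0, 0]], "twist": [[0.018, -0.008, -0.311], [0.018, -0.008, -0.311], [0.018, -0.008, -0.311], [0, 0, 0]], "gripper": [0.5, 0.5, 0.5, 0.5]}}

```text
time: 21.4
tool_pos: [0.3707, 0.0614, 0.2961]
ee_rot: [-3.135, 0.001, 1.478]
wrist_force: [-0.3, 0.1, 0.0]
width: 0.0708
finger_force: 0.0
```

```bash
python3 - <<'E'
from h import *
o=robot.get_obs(); print(o["tool_pos"],o["ee_rot"],o["width"])
go([.3694,.0608,.02],-.092+np.pi/2,n=5)
E
```

```text
[0.37073017 0.06139706 0.2960552 ] [-3.13501849e+00  9.16705806e-04  1.47834018e+00] 0.07079893447091098
n 5 T [[-0.0, -0.0, 0.39], [-0.0, -0.0, 0.39], [-0.0, -0.0, 0.39], [-0.0, -0.01, 0.39], [-0.0, -0.01, 0.39]] W [-0.013, 0.002, -0.001]
```

>>> {"op": "play_rows", "data": {"translation": [[0, 0, 0.39], [0, 0, 0.39], [0, 0, 0.39], [0, 0, 0.39], [0, 0, 0.39], [0, 0, 0]], "twist": [[-0.01, 0, 0], [-0.01, 0, 0], [-0.01, 0, 0], [-0.01, 0, 0], [-0.01, 0, 0], [0, 0, 0]], "gripper": [0.5, 0.5, 0.5, 0.5, 0.5, 0.5]}}

```text
time: 22.0
tool_pos: [0.3682, 0.0615, 0.2198]
ee_rot: [3.141, 0.001, 1.478]
wrist_force: [-0.7, -0.7, -0.2]
width: 0.0709
finger_force: 0.0
```

>>> {"op": "play_rows", "data": {"translation": [[0, 0, 0], [0, 0, 0], [0, 0, 0], [0, 0, 0], [0, 0, 0], [0, 0, 0], [0, 0, 0], [0, 0, 0]], "twist": [[0, 0, 0], [0, 0, 0], [0, 0, 0], [0, 0, 0], [0, 0, 0], [0, 0, 0], [0, 0, 0], [0, 0, 0]], "gripper": [0.2, 0, -0.2, -0.3, -0.4, -0.8, -0.8, -0.8]}}

```text
time: 22.8
tool_pos: [0.3694, 0.0615, 0.2217]
ee_rot: [3.137, 0.0, 1.479]
wrist_force: [-2.5, -0.2, 4.4]
width: 0.0315
finger_force: 30.0
```

>>> {"op": "play_rows", "data": {"translation": [[0, 0, -0.2], [0, 0, -0.5], [0, 0, -0.8], [0, 0, -0.9], [0, 0, -0.9], [0, 0, 0]], "twist": [[0, 0, 0], [0, 0, 0], [0, 0, 0], [0, 0, 0], [0, 0, 0], [0, 0, 0]], "gripper": [-0.8, -0.8, -0.8, -0.8, -0.8, -0.8]}}

```text
time: 23.4
tool_pos: [0.37, 0.0616, 0.3588]
ee_rot: [3.125, -0.001, 1.479]
wrist_force: [1.7, -0.3, -2.4]
width: 0.032
finger_force: 30.0
```

```bash
python3 - <<'E'
from h import *
o=robot.get_obs(); print(o["tool_pos"],o["ee_rot"],o["width"],o["wrist_force"])
go([.584,.2165,o["tool_pos"][2]-.199],-.093+np.pi/2)
E
```

```text
[0.37001893 0.06158908 0.35875148] [ 3.12475737e+00 -1.08047491e-03  1.47927838e+00] 0.03198483557098219 [ 1.74762776 -0.25439973 -2.43558395]
n 7 T [[0.62, 0.71, 0.01], [0.62, 0.71, 0.01], [0.62, 0.71, 0.01], [0.62, 0.71, 0.01], [0.62, 0.71, 0.01], [0.62, 0.71, 0.0], [0.62, 0.71, 0.0]] W [0.024, -0.002, 0.002]
```

>>> {"op": "play_rows", "data": {"translation": [[0.62, 0.71, 0.01], [0.62, 0.71, 0.01], [0.62, 0.71, 0.01], [0.62, 0.71, 0.01], [0.62, 0.71, 0.01], [0.62, 0.71, 0], [0.62, 0.71, 0], [0, 0, 0]], "twist": [[0.02, 0, 0], [0.02, 0, 0], [0.02, 0, 0], [0.02, 0, 0], [0.02, 0, 0], [0.02, 0, 0], [0, 0, 0], [0, 0, 0]], "gripper": [-0.8, -0.8, -0.8, -0.8, -0.8, -0.8, -0.8, -0.8]}}

```text
time: 24.2
tool_pos: [0.5851, 0.2183, 0.346]
ee_rot: [-3.13, 0.001, 1.481]
wrist_force: [-0.3, 0.5, -2.9]
width: 0.0321
finger_force: 30.0
```

```bash
python3 - <<'E'
from h import *
L=[]
for i in range(3):
    im=robot.snapshot("scene"); o=robot.get_obs(); L.append(np.r_[o["tool_pos"],o["ee_rot"]%6.2832,o["width"]])
print(np.round(L,4))
cv2.imwrite("pics/hover.png",cv2.resize(im[120:240,240:400,::-1],None,fx=5,fy=5,interpolation=cv2.INTER_CUBIC))
go([.584,.2165,.24+.025+.02-.199+.199-.199+.03],-.093+np.pi/2,n=2)
E
```

```text
[[5.8370e-01 2.1720e-01 3.4680e-01 3.1541e+00 2.4000e-03 1.4804e+00
  3.2000e-02]
 [5.8280e-01 2.1650e-01 3.4790e-01 3.1533e+00 2.3000e-03 1.4798e+00
  3.1600e-02]
 [5.8230e-01 2.1610e-01 3.4900e-01 3.1520e+00 1.8000e-03 1.4793e+00
  3.1900e-02]]
n 2 T [[0.01, 0.03, 0.42], [0.01, 0.02, 0.42]] W [-0.052, 0.009, 0.008]
```

View pics/hover.png

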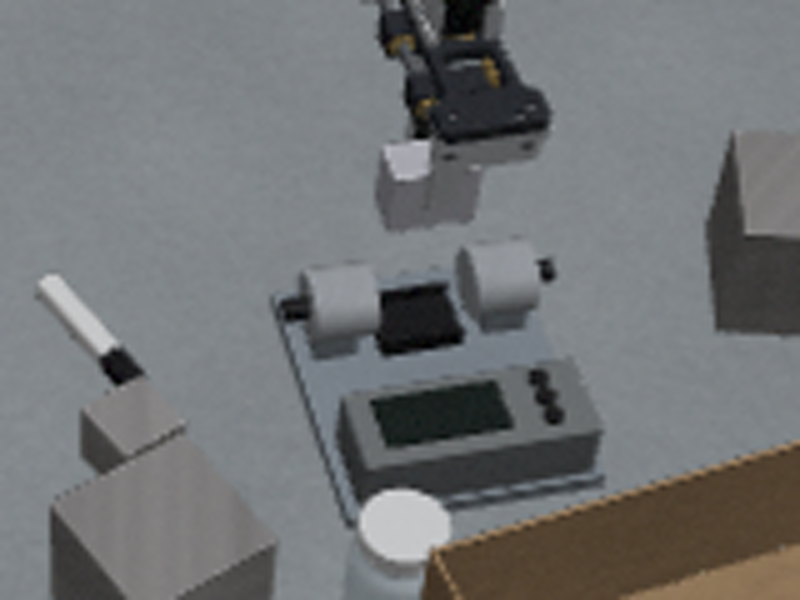

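The block is above the cradle, with its bottom at about (425,225) and the heads at (345,300) and (500,275). The arm is still settling, so I'll go lower and let it settle.

>>> {"op": "play_rows", "data": {"translation": [[0, 0, 0.5], [0, 0, 0.5], [0, 0, 0], [0, 0, 0], [0, 0, 0], [0, 0, 0], [0, 0, 0]], "twist": [[-0.05, 0, 0], [-0.05, 0, 0], [0, 0, 0], [0, 0, 0], [0, 0, 0], [0, 0, 0], [0, 0, 0]], "gripper": [-0.8, -0.8, -0.8, -0.8, -0.8, -0.8, -0.8]}}

```text
time: 25.05
tool_pos: [0.5826, 0.2162, 0.3125]
ee_rot: [3.136, -0.001, 1.479]
wrist_force: [-0.0, 0.7, -2.5]
width: 0.032
finger_force: 30.0
```

```bash
python3 - <<'E'
from h import *; from segs import *
L=[]
for i in range(3):
    im=robot.snapshot("scene"); o=robot.get_obs(); L.append(np.r_[o["tool_pos"],o["ee_rot"]%6.2832,o["width"]])
print(np.round(L,4))
P=L[-1]; b=cv2.resize(im[:,:,::-1].copy(),None,fx=4,fy=4,interpolation=cv2.INTER_CUBIC)
zb=(P[2]-.2205)*1e3
draw(b,BASE+[s for s in loop(-25,25,-34,34,51)]+loop(-23,23,-34,34,29),(.584,.2165,-.093),"scene",(0,0,255))
draw(b,loop(-16,16,-30,30,zb+50)+loop(-16,16,-30,30,zb),(P[0],P[1],P[5]-np.pi/2),"scene",(0,255,0))
cv2.imwrite("pics/hover2.png",cv2.resize(b[620:880,1140:1480],(785,600),interpolation=cv2.INTER_CUBIC))
go([.584,.2165,P[2]-.199],-.093+np.pi/2,n=1)
E
```

```text
[[0.5826 0.2163 0.3122 3.1369 6.2828 1.4792 0.0319]
 [0.5826 0.2163 0.3119 3.1373 6.2829 1.4792 0.0317]
 [0.5825 0.2163 0.3117 3.1377 6.2831 1.4793 0.032 ]]
n 1 T [[0.01, 0.04, 0.0]] W [0.039, -0.001, 0.015]
```

View pics/hover2.png

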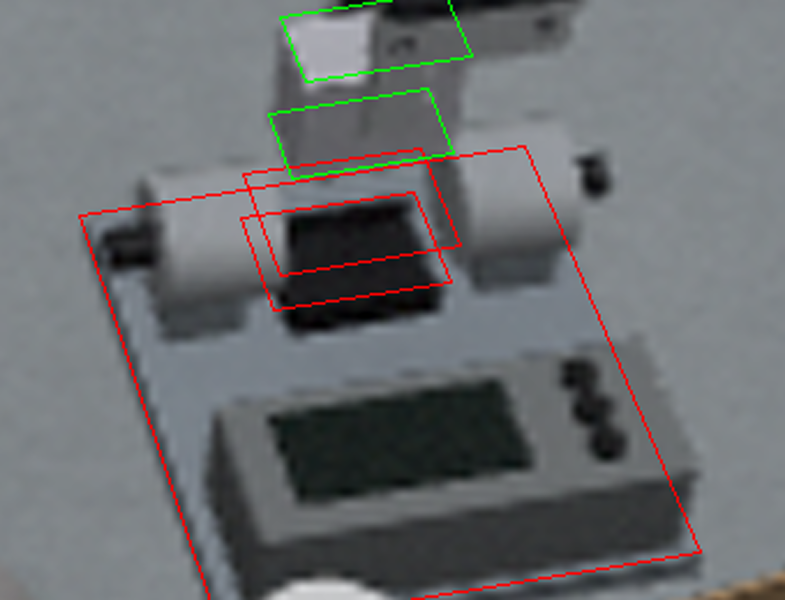

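The green block overlay matches the held block. In the scene view the tester appears slightly right of and below the red model, so I'll solve it jointly with picked points from both views.

```bash
python3 - <<'E'
from h import *
from scipy.optimize import least_squares
C=lambda u,v:((np.array([u,v])/1.6+[500,580])-1.5)/4
D=lambda u,v:np.array([u,v])/5+[239.6,119.6]
T=[((0,94,51),(50,360),1),((0,-94,51),(487,398),1),((0,78,70),(75,365),.7),((0,-78,60),(447,395),.5),((0,34,76),(185,369),.7),((0,-34,74),(341,386),.7),
 ((-19,0,29),(277,424),1),((19,0,29),(280,341),1),((-50,-88,14),(475,508),.3),((-50,88,14),(88,470),.3)]
S=[((-50,-88,14),(272,297),1),((150,-88,14),(350,525),1),((150,88,14),(604,480),1),((0,-94,51),(281,308),1),((0,94,51),(555,270),1)]
def res(O,f,cam):
    P=np.array([o[0] for o in O])/1e3; Q=np.array([f(*o[1]) for o in O]); w=np.array([o[2] for o in O])[:,None]
    return lambda p:((proj(place(P,p),cam)-Q)*w).ravel()
rt,rs=res(T,C,"top"),res(S,D,"scene")
for n,f in (("top",rt),("scene",rs),("both",lambda p:np.r_[rt(p),rs(p)])):
    r=least_squares(f,[.585,.218,-.09],loss="soft_l1"); print(n,np.round(r.x,4),round(r.cost,2))
print(np.round(rs(r.x).reshape(-1,2),1).tolist())
im={"scene":robot.snapshot("scene")}
for n in ("cradle",): print(robot.spot_point(n,"scene")[:1])
P=robot.get_obs(); print(P["tool_pos"])
E
```

```text
top [ 0.5841  0.2177 -0.0929] 1.21
scene [ 0.5887  0.2177 -0.0968] 1.72
both [ 0.5849  0.2179 -0.0931] 4.4
[[-0.4, -1.1], [-0.7, -1.5], [0.4, -1.2], [0.3, 0.4], [-1.0, -0.3]]
[{'centre': [0.5878, 0.2157, 0.0201], 'score': 0.6}]
[0.58251268 0.21630862 0.31135455]
```

>>> {"op": "play_rows", "data": {"translation": [[0.05, 0.08, 0.2], [0, 0, 0.3], [0, 0, 0.3], [0, 0, 0.25], [0, 0, 0.2], [0, 0, 0], [0, 0, 0], [0, 0, 0]], "twist": [[0.02, 0, 0], [0, 0, 0], [0, 0, 0], [0, 0, 0], [0, 0, 0], [0, 0, 0], [0, 0, 0], [0, 0, 0]], "gripper": [-0.8, -0.8, -0.8, -0.8, -0.8, -0.8, -0.8, -0.8]}}

```text
time: 26.1
tool_pos: [0.5862, 0.218, 0.2621]
ee_rot: [3.139, -0.0, 1.479]
wrist_force: [0.3, 0.1, -1.8]
width: 0.0315
finger_force: 30.0
```

>>> {"op": "play_rows", "data": {"translation": [[0, 0, 0.1], [0, 0, 0.1], [0, 0, 0], [0, 0, 0]], "twist": [[0, 0, 0], [0, 0, 0], [0, 0, 0], [0, 0, 0]], "gripper": [-0.8, -0.8, -0.8, -0.8]}}

```text
time: 26.5
tool_pos: [0.5858, 0.2179, 0.253]
ee_rot: [3.141, 0.0, 1.479]
wrist_force: [0.3, -1.1, -2.8]
width: 0.0316
finger_force: 30.0
```

>>> {"op": "play_rows", "data": {"translation": [[0, 0, 0.05], [0, 0, 0.05], [0, 0, 0], [0, 0, 0]], "twist": [[0, 0, 0], [0, 0, 0], [0, 0, 0], [0, 0, 0]], "gripper": [-0.8, -0.8, -0.8, -0.8]}}

```text
time: 26.9
tool_pos: [0.5859, 0.2179, 0.2491]
ee_rot: [3.141, 0.0, 1.479]
wrist_force: [-0.3, 0.9, -2.9]
width: 0.0318
finger_force: 30.0
```

>>> {"op": "play_rows", "data": {"translation": [[0, 0, 0.04], [0, 0, 0.03], [0, 0, 0], [0, 0, 0]], "twist": [[0, 0, 0], [0, 0, 0], [0, 0, 0], [0, 0, 0]], "gripper": [-0.8, -0.8, -0.8, -0.8]}}

```text
time: 27.3
tool_pos: [0.5859, 0.218, 0.2464]
ee_rot: [3.141, 0.0, 1.479]
wrist_force: [0.6, -0.6, -2.2]
width: 0.0321
finger_force: 30.0
```

>>> {"op": "play_rows", "data": {"translation": [[0, 0, 0.03], [0, 0, 0], [0, 0, 0.02], [0, 0, 0]], "twist": [[0, 0, 0], [0, 0, 0], [0, 0, 0], [0, 0, 0]], "gripper": [-0.8, -0.8, -0.8, -0.8]}}

```text
time: 27.7
tool_pos: [0.586, 0.218, 0.2458]
ee_rot: [3.139, -0.0, 1.479]
wrist_force: [-1.7, -1.0, 4.3]
width: 0.0321
finger_force: 30.0
```

>>> {"op": "play_rows", "data": {"translation": [[0, 0, 0.015], [0, 0, 0]], "twist": [[0, 0, 0], [0, 0, 0]], "gripper": [-0.8, -0.8]}}

```text
time: 27.9
tool_pos: [0.586, 0.218, 0.2458]
ee_rot: [3.139, -0.0, 1.479]
wrist_force: [-4.4, -0.5, 7.1]
width: 0.0318
finger_force: 30.0
```

>>> {"op": "play_rows", "data": {"translation": [[0, 0, 0], [0, 0, 0], [0, 0, 0], [0, 0, 0], [0, 0, 0], [0, 0, -0.3], [0, 0, -0.7], [0, 0, -1]], "twist": [[0, 0, 0], [0, 0, 0], [0, 0, 0], [0, 0, 0], [0, 0, 0], [0, 0, 0], [0, 0, 0], [0, 0, 0]], "gripper": [-0.28, -0.22, -0.1, 0.1, 0.3, 0.3, 0.3, 0.3]}}

```text
time: 28.7
tool_pos: [0.5853, 0.2178, 0.3226]
ee_rot: [-3.138, 0.002, 1.479]
wrist_force: [0.1, 0.2, -0.6]
width: 0.0614
finger_force: 0.0
```

>>> {"op": "play_rows", "data": {"translation": [[0, 0, -1], [0, 0, -1], [0, -0.7, -0.5], [0, -1, 0], [0, -1, 0], [0, -1, 0], [0, -1, 0], [0, 0, 0]], "twist": [[0, 0, 0], [0, 0, 0], [0, 0, 0], [0, 0, 0], [0, 0, 0], [0, 0, 0], [0, 0, 0], [0, 0, 0]], "gripper": [0.3, 0.3, 0.3, 0.3, 0.3, 0.3, 0.3, 0.3]}}

```text
time: 29.5
tool_pos: [0.3947, 0.2354, 0.4253]
ee_rot: [3.139, -0.001, 1.482]
wrist_force: [0.6, 0.1, -0.5]
width: 0.0608
finger_force: 0.0
```

```bash
python3 - <<'E'
from h import *
im={k:robot.snapshot(k) for k in ("scene","top")}
for k in im:
  for n in ("block","lid_edge","mortar","pen"):
    for r in robot.spot_point(n,k)[:1]: print(k,n,np.round(r["centre"],4),round(r["score"],2))
p,f=fit(loop(-16,16,-30,30,74),(.586,.218,-.093),{"top":im["top"]},(.006,.006,.04)); print("block",p,f)
t=cv2.resize(im["top"][120:270,120:380,::-1],(800,462),interpolation=cv2.INTER_CUBIC)[:, :]
s=cv2.resize(im["scene"][150:250,280:400,::-1],(400,333),interpolation=cv2.INTER_CUBIC)
s2=cv2.resize(im["top"][175:225,130:210,::-1],(400,250),interpolation=cv2.INTER_CUBIC)
out=np.zeros((600,800,3),np.uint8); out[:333,:400]=s; out[:250,400:]=s2; out[340:,:450]=cv2.resize(im["top"][120:270,120:380,::-1],(450,260)); out[340:,455:]=cv2.resize(im["scene"][130:260,90:263,::-1],(345,260)); cv2.imwrite("pics/final.png",out)
o=robot.get_obs(); print(o["time"],o["tool_pos"],o["wrist_force"])
E
```

```text
scene block [0.585  0.2153 0.0248] 0.7
scene lid_edge [ 0.5945 -0.2073  0.1929] 0.78
scene mortar [ 6.296e-01 -3.000e-04 -4.800e-03] 0.82
scene pen [0.5059 0.0022 0.0029] 0.52
top block [0.5909 0.2141 0.0266] 0.77
top lid_edge [ 0.6023 -0.2097  0.1912] 0.86
top mortar [ 0.6297 -0.0023 -0.0046] 0.63
top pen [ 5.069e-01 -2.400e-03  1.000e-04] 0.8
block [ 0.58636918  0.21689541 -0.10405977] -21.45505714416504
30.0 [0.39924303 0.23508902 0.4232938 ] [0.10597402 0.58016051 0.0968008 ]
```

View pics/final.png

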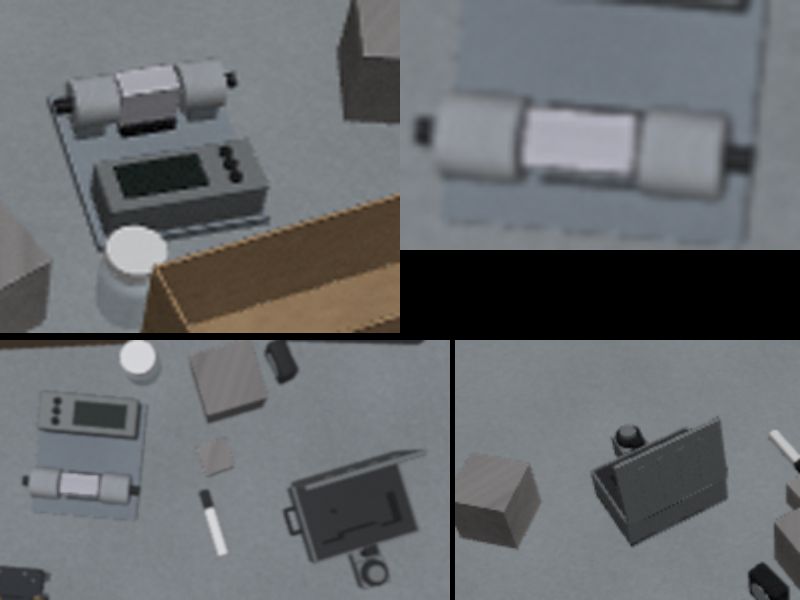

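The block sits level between the heads, at (150,95) in the scene crop and (580,140) in the top crop. The lid stands open and the bystanders haven't moved.

```bash
python3 -c "
from bench import robot
print(robot.close_job())"
```

```text
the job is handed in; nothing more can be done
None
```

The job is handed in, with no verdict returned: the lid was steadied and stands open, the block was regripped on the table and set in the cradle between the heads, and nothing else looks disturbed in the last pictures (about 30 s used of 69 s).

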